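# Find the weak stage clip and move its slide to the spare bay

### The arm

A 7-joint arm with a two-finger parallel gripper is mounted at the origin on the work surface. World frame = base frame: x ahead of the robot, y to its left, z up, the work surface at z = 0. Lengths are in m, angles in rad, forces in N, time in s.
With the tool pointing down it reaches from about 0.375 to 0.925 m from the base axis. Payload 3.1 kg.
Tool frame: the origin (TCP) lies between the finger pads; the fingertips stand tcp_to_tips ahead of it and the grasp point (between the pads) lies 11 mm behind it (tcp_to_tips is the distance from the TCP to the fingertips, in m); z points along the fingers, y is the direction in which the jaws open and shut (so a half turn about z gives the same grasp; the last joint's range is limited). The gripper opens to 85 mm and grips with 20 to 120 N. Pads are 22 mm wide; open, the fingers measure 114 mm over their backs; the gripper's body (76 mm by 85 mm) begins 54 mm behind the grasp point. The pads swing forward as they close: fully open they stand 13 mm farther back than shut.
Start: joints at [-1.331, 0.383, 0.044, 1.598, -0.018, 1.161, -0.05], TCP at [0.215, 0.613, 0.239] pointing down, gripper open.
Joint ranges: [-2.61, 2.61], [-0.41, 2.15], [-1.48, 1.57], [0, 2.5], [-1.57, 4.71], [0.05, 1.97], [-2.85, 2.85]. Speed limits (rad/s): [2.79, 2.79, 3.14, 3.14, 3.14, 3.14, 3.14].

### API

Orientations are given as a unit quaternion [w, x, y, z].
In Python, from bench import * gives the robot as it stands. The module is installed in compiled form; this text tells all that it offers.
- The arm moves only by the shell command python3 -m jog 'ROWS'. ROWS is JSON, a list that holds one entry, the list of rows, each a list of 5 numbers: the finger opening in m, from 0 to 0.0854, then the shift along the tool's x, y, z in m, then the turn about the tool's z in degrees. A call has exactly 5 rows; each row is the pose to reach, as a shift and turn from the pose commanded when the call began, along the tool's axes at that moment; what a row does not reach only later rows make up. A row lasts 1/12 s, in which the tool goes at most 41.7 mm and 7.16 degrees, less where a joint would pass 70% of its speed; a pose out of reach is approached as far as the arm can. A call with a gripper value outside its range is refused whole. The fingers move at their own pace and stop on an object; the grip force is fixed at half the most. Time passes only in rows, so rows that repeat a pose let the fingers close, or fill a call up. It gives the time, the measured TCP pose, the force and the opening at its end, in the units of the state.
- state(): the state, without advancing time (a new reading comes with each control period).
- get_image(name): name is "side" or "top" or "wrist"; returns the picture (384x512x3 uint8, blue, green, red); there is no depth.
- get_calibration(name): a dict with "vertical_fov" (degrees; the focal length in pixels is half the picture's height over the tangent of half this angle, whatever the lens; pixels are square), "cx", "cy" (the principal point, pixels), "k1" (the pictures are not rectified: a ray, as slopes to the right and down, at radius r is drawn at 1 + k1 r^2 times it, then the intrinsics apply), "pose" (4x4, takes a point from camera to world coordinates); the wrist camera has in their place "mount" (4x4, takes a point from camera to tool coordinates, whose origin is the TCP and whose axes are the flange's). Camera axes: x right, y down, z forward; pixel columns grow to the right and rows downward; lengths in m; the calibration is good to about 2 mm. A picture is of the moment at which its call begins: read the wrist's pose just before it. get_calibration takes no time and is no camera call.
- job_done(): hands the job in, once; it reports no verdict.
The state is a dict: "t": time; "joints": joint angles; "joint_velocities": joint speeds; "joint_efforts": joint torques, N m; "tcp_pos": TCP position; "eef_rot": TCP orientation; "wrist_force": force on the tool from outside, world axes, zero at the start; "moment": the same for the moment, N m; "width": finger opening in m.
Only numpy, scipy, OpenCV 4.12 (cv2) and the standard library are available. Lean on these libraries where they do the work, as an engineer would, in place of code of your own. Each camera call takes 0.05 s, during which the arm holds its last target. There are 200 camera calls.

### The job

Three chamber slides are clipped into the slide carrier, and one of the three stage clips has gone weak. Tug the slides lightly away from their clips to find the one that slips, draw that slide out and push it gently in under the clip of the empty bay until it is fully home against the stop ledge. Leave the two firmly held slides in their places, don't disturb the other things on the desk, and let go at the end.

Things in the scene. Friction and masses are not known exactly. Their poses are not given: they have to be found in the camera images.
- carrier: slide carrier: dark plate fixed to the desk, 114 (x) x 270 (y) x 12 mm thick, origin under its centre. Four bays at y = +96, +32, -32, -96 mm. Along the +x edge a stop ledge, 5 mm above the plate; on it one steel clip per bay with thumb screw (top 30 mm above the desk), its 15 mm wide leaf pressing on the slide's bare end. Slides lie along x, end at the ledge, and come out flat on the plate towards -x
- slide_1 (a point): chamber slide clipped in any bay: glass 76 (x) x 26 (y) x 2 mm with a white well block 44 (x) x 24 (y) x 16 mm on it, gripped across the 24 mm. This point: middle of the well block, 10 mm above the glass's underside (22 mm above the desk in the carrier). The glass's middle is 12 mm further to +x; beyond the block 28 mm of bare glass stands out to +x. About 30 g
- slide_2 (a point): second slide, as slide_1, in any other bay. The clip's contact line lies 39 mm to +x of this point. Drawn 11 mm to -x the glass leaves that line; drawn 28 mm it is clear of the clip's toe and can be lifted
- slide_3 (a point): third slide, as slide_1, in any other bay. All clips look alike: a sound one lets its slide slip only at a pull of 8.5 to 12.5 N, the weak one at 1.5 to 2.5 N, so a tug of about 6 N tells them apart. Pressing the slide down while pulling adds friction. Which clip is weak changes
- slide1: the same slide as slide_1; origin under the middle of its glass, x along the glass to its bare end, z up
- slide2: the same slide as slide_2; origin under the middle of its glass, x along the glass to its bare end, z up
- slide3: the same slide as slide_3; origin under the middle of its glass, x along the glass to its bare end, z up
- spare_seat (a point): empty bay (any of the four), its clip sound: where the middle of the well block lies with the slide fully home; x is the push direction. Contact line 39 mm to +x, resting 1.5 mm over the plate; its toe starts 14 mm before that, 4.5 mm over the plate: glass laid flat 30 mm short of home slides in with 8 to 13 N, and jams if pressed down hard. Ledge rigid; over 40 N breaks the glass
- tweezers: bystander: steel tweezers, 140 mm long, 9 mm high, lying in front (-x) of the carrier, origin underneath
- vial: bystander: small glass jar with black cap, 26 mm across, 48 mm high, at the carrier's +y end, origin underneath
- dropper: bystander: amber bottle, 34 mm across, 62 mm high, at the carrier's -y end, origin underneath
- mailer: bystander: flat white plastic slide box 32 x 88 x 18 mm behind (+x) the carrier, origin underneath
- petri: bystander: covered petri dish, 92 mm across, 15 mm high, far left, origin underneath
- loupe: bystander: black eyepiece loupe, 42 mm across, 30 mm high, far right, origin underneath
- mouse: bystander: computer mouse, 112 x 60 x 32 mm, far right, origin underneath
There are look-alikes about, which are no part of the job. Leave any orange or pink look-alike of the slide3 alone.

How it is judged:
By the outcome, as a careful person would: the job done as asked, in the order asked, and still so for the second after the job is handed in, with the robot touching nothing.
It also fails if it takes over 72 s, if anything falls off the work surface, if the arm or the gripper's body presses on something with over 40 N, if the wrist force passes 120 N, or if a joint passes its speed limit or range.

## Working session

There is one attempt and no reset: what is moved stays moved. The work goes in short steps, Python scripts to look and compute and a shell command to move; the robot and the scene stay as the last step left them, time stands still between calls to the robot, and variables do not carry over. Pictures are saved under pics/ and viewed, about 8 in all and at most 12, crops included, and the job is handed in when it is done.

```bash
mkdir -p pics; python3 - <<'E'
from bench import *
import cv2,numpy as np
s=state();print({k:np.round(v,3).tolist() for k,v in s.items()})
for n in("top","side"):
    cv2.imwrite(f"pics/{n}0.png",get_image(n))
for n in("top","side","wrist"):
    c=get_calibration(n);print(n,{k:np.round(v,4).tolist() for k,v in c.items()})
E
```

```text
{'t': 0.0, 'joints': [-1.331, 0.384, 0.044, 1.6, -0.018, 1.161, -0.05], 'joint_velocities': [0.0, -0.0, 0.002, 0.0, 0.0, 0.002, 0.0], 'joint_efforts': [-0.0, -43.348, 1.025, -24.952, 0.011, 0.011, -0.0], 'tcp_pos': [0.215, 0.612, 0.238], 'eef_rot': [-0.0, 0.168, 0.986, -0.001], 'wrist_force': [0.877, 0.3, -0.726], 'moment': [0.012, 0.015, -0.007], 'width': 0.086}
top {'vertical_fov': 44.2312, 'cx': 254.7344, 'cy': 188.4301, 'k1': 0.0175, 'pose': [[-0.0192, -0.9838, 0.1781, 0.3182], [-0.9997, 0.0213, 0.0102, -0.0192], [-0.0138, -0.1778, -0.984, 1.4048], [0.0, 0.0, 0.0, 1.0]]}
side {'vertical_fov': 53.4208, 'cx': 256.165, 'cy': 192.679, 'k1': -0.1235, 'pose': [[0.8587, -0.3822, 0.3414, 0.1931], [-0.5122, -0.6179, 0.5965, -0.6089], [-0.017, -0.6871, -0.7264, 0.8223], [0.0, 0.0, 0.0, 1.0]]}
wrist {'vertical_fov': 69.5701, 'cx': 250.3064, 'cy': 185.0304, 'k1': -0.068, 'mount': [[-0.0002, -0.9654, -0.2608, 0.0656], [1.0, -0.0003, 0.0002, 0.0009], [-0.0003, -0.2608, 0.9654, -0.1342], [0.0, 0.0, 0.0, 1.0]]}
```

View pics/top0.png

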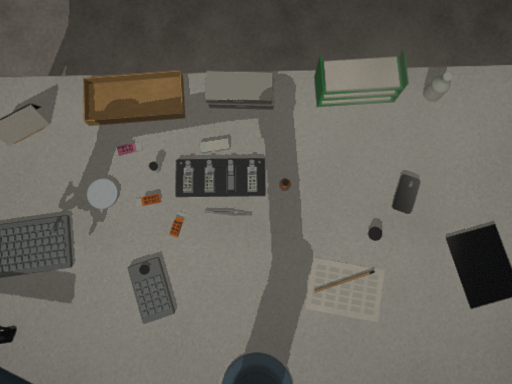

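View pics/side0.png

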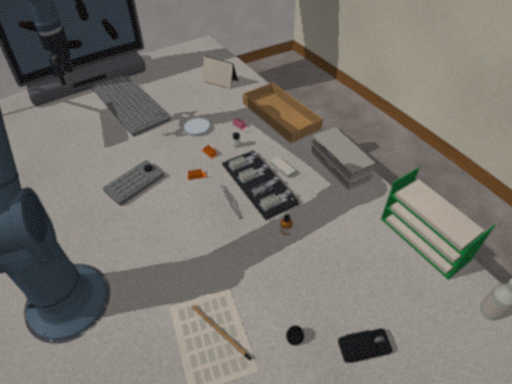

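The top view shows the dark carrier at about (220,177), with white well blocks in bays at columns 188, 210 and 252. The bay at column 231 looks empty. Orange and pink look-alikes lie to its left. Next I measure the carrier.

```bash
cat > h.py <<'E'
import cv2,numpy as np
from bench import *
from scipy.spatial.transform import Rotation as R
def pose(n,s=None):
    c=get_calibration(n)
    if n!="wrist": return c,np.array(c["pose"])
    T=np.eye(4);q=s["eef_rot"];T[:3,:3]=R.from_quat([q[1],q[2],q[3],q[0]]).as_matrix();T[:3,3]=s["tcp_pos"]
    return c,T@np.array(c["mount"])
def K(c):
    f=192/np.tan(np.radians(c["vertical_fov"]/2));return np.array([[f,0,c["cx"]],[0,f,c["cy"]],[0,0,1]]),np.array([c["k1"],0,0,0,0.])
def cast(n,px,z,s=None):
    c,P=pose(n,s);k,d=K(c)
    u=cv2.undistortPoints(np.array(px,float).reshape(-1,1,2),k,d).reshape(-1,2)
    r=np.c_[u,np.ones(len(u))]@P[:3,:3].T
    return P[:3,3]+r*((z-P[2,3])/r[:,2])[:,None]
def proj(n,pts,s=None):
    c,P=pose(n,s);k,d=K(c);I=np.linalg.inv(P)
    return cv2.projectPoints(np.array(pts,float).reshape(-1,1,3),cv2.Rodrigues(I[:3,:3])[0],I[:3,3],k,d)[0].reshape(-1,2)
E
python3 - <<'E'
from h import *
im=cv2.imread("pics/top0.png");g=cv2.cvtColor(im,cv2.COLOR_BGR2GRAY)
m=np.zeros_like(g);m[150:202,168:272]=(g[150:202,168:272]<60)*255
m=cv2.morphologyEx(m,cv2.MORPH_CLOSE,np.ones((9,9)))
c=max(cv2.findContours(m,0,2)[0],key=cv2.contourArea);r=cv2.minAreaRect(c);b=cv2.boxPoints(r)
print(r);w=cast("top",b,.012);print(w.round(4));print(w.mean(0), np.linalg.norm(w-np.roll(w,1,0),axis=1))
cv2.imwrite("pics/crop.png",cv2.resize(im[140:220,110:290],None,fx=4,fy=4,interpolation=cv2.INTER_CUBIC))
E
```

```text
((219.99798583984375, 176.84417724609375), (37.451385498046875, 88.46006774902344), 89.25594329833984)
[[ 0.6672  0.2339  0.012 ]
 [ 0.6647 -0.0347  0.012 ]
 [ 0.5497 -0.0335  0.012 ]
 [ 0.5519  0.2312  0.012 ]]
[0.6083835  0.09921977 0.012     ] [0.11530718 0.26852349 0.11505107 0.26469657]
```

View pics/crop.png

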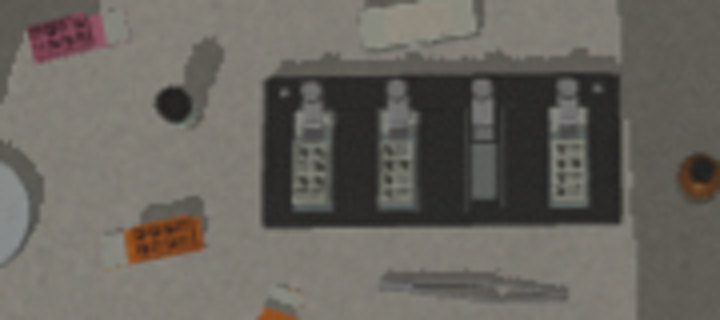

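```bash
python3 -c "
import bench
print([ (k,getattr(bench,k)) for k in dir(bench) if not k.startswith('_')])"; python3 -m jog '[[[0.045,-0.033,-0.023,0,-6],[0.045,-0.066,-0.046,0,-12],[0.045,-0.099,-0.069,0,-18],[0.045,-0.132,-0.092,0,-19],[0.045,-0.165,-0.115,0,-19]]]'
```

```text
[('Unreachable', <class 'bench.Unreachable'>), ('get_calibration', <function make.<locals>.<lambda> at 0x7fd5a7960720>), ('get_image', <function make.<locals>.drawn_camera at 0x7fd5a7960180>), ('job_done', <function connect.<locals>.done at 0x7fd5a78d37e0>), ('state', <function make.<locals>.<lambda> at 0x7fd5a7960680>), ('tcp_to_tips', 0.008)]
t: 0.52
tcp_pos: [0.3336, 0.448, 0.2387]
eef_rot: [-0.0, 0.003, 1.0, -0.0]
wrist_force: [1.0, 0.6, 0.7]
width: 0.045
```

```bash
python3 -m jog '[[[0.045,-0.024,-0.034,0,0],[0.045,-0.048,-0.068,0,0],[0.045,-0.072,-0.102,0,0],[0.045,-0.096,-0.136,0,0],[0.045,-0.12,-0.17,0,0]]]';python3 -m jog '[[[0.045,-0.024,-0.034,0,0],[0.045,-0.048,-0.068,0,0],[0.045,-0.072,-0.102,0,0],[0.045,-0.096,-0.136,0,0],[0.045,-0.12,-0.17,0,0]]]';python3 -m jog '[[[0.045,0,0,0,0],[0.045,0,0,0,0],[0.045,0,0,0,0],[0.045,0,0,0,0],[0.045,0,0,0,0]]]'
python3 - <<'E'
from h import *
s=state();im=get_image("wrist");cv2.imwrite("pics/w1.png",im)
import json;json.dump({k:np.array(s[k]).tolist() for k in("tcp_pos","eef_rot")},open("w1.json","w"))
print(s["tcp_pos"],s["eef_rot"],s["wrist_force"])
E
```

```text
t: 0.93
tcp_pos: [0.4524, 0.2772, 0.2389]
eef_rot: [-0.0, 0.003, 1.0, -0.0]
wrist_force: [0.6, 0.6, 0.6]
width: 0.0447
t: 1.35
tcp_pos: [0.5712, 0.1068, 0.2389]
eef_rot: [-0.0, 0.003, 1.0, 0.0]
wrist_force: [1.3, 0.5, -0.7]
width: 0.0451
t: 1.77
tcp_pos: [0.5699, 0.1109, 0.2389]
eef_rot: [-0.001, 0.001, 1.0, 0.0]
wrist_force: [0.1, -0.6, -0.7]
width: 0.0453
[0.56987095 0.11093656 0.23888275] [-5.50182378e-04  1.18033552e-03  9.99999096e-01  3.35414035e-04] [ 0.14143423 -0.57848743 -0.73949884]
```

View pics/w1.png

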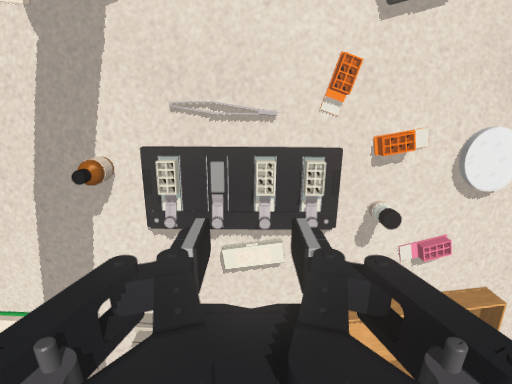

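Wrist view: the carrier spans columns 140–342 and rows 147–229. Well blocks are at (167,177), (265,178) and (314,178), and the empty bay is at column 217.

```bash
cat > m.py <<'E'
from h import *
import json
s=json.load(open("w1.json"));im=cv2.imread("pics/w1.png");g=cv2.cvtColor(im,cv2.COLOR_BGR2GRAY)
m=np.zeros_like(g);m[135:216,125:355]=(g[135:216,125:355]<75)*255
m=cv2.morphologyEx(m,cv2.MORPH_CLOSE,np.ones((25,25)))
# carrier edges: left/right/top
ys=np.arange(160,210,2);L=[];Rr=[]
for y in ys:
    x=np.nonzero(m[y])[0];L.append((x.min()-.5,y));Rr.append((x.max()+.5,y))
T=[(x,np.nonzero(m[:,x])[0].min()-.5) for x in range(150,335,4)]
wl,wr,wt=[cast("wrist",p,.012,s) for p in(L,Rr,T)]
print("right edge y",np.median(wl[:,1]),"left",np.median(wr[:,1]),"mid",(np.median(wl[:,1])+np.median(wr[:,1]))/2,"len",np.median(wr[:,1])-np.median(wl[:,1]))
p=np.polyfit(wt[:,1],wt[:,0],1);print("front edge x at mid",np.polyval(p,.1),"slope deg",np.degrees(np.arctan(p[0])), "sides", [np.degrees(np.arctan(np.polyfit(w[:,0],w[:,1],1)[0])) for w in (wl,wr)])
hsv=cv2.cvtColor(im,cv2.COLOR_BGR2HSV)
b=np.zeros_like(g);b[150:205,150:335]=((g>165)[150:205,150:335])*255
b=cv2.morphologyEx(b,cv2.MORPH_CLOSE,np.ones((5,5)))
for c in cv2.findContours(b,0,2)[0]:
    if cv2.contourArea(c)<300: continue
    x,y,w,h=cv2.boundingRect(c);q=[(x-.5,y-.5),(x+w-.5,y-.5),(x+w-.5,y+h-.5),(x-.5,y+h-.5)]
    W=cast("wrist",q,.030,s);print((x,y,w,h),"x",W[:,0].min().round(4),W[:,0].max().round(4),"y",W[:,1].min().round(4),W[:,1].max().round(4),"mid",W.mean(0).round(4))
E
python3 m.py; python3 -c "
import cv2;cv2.imwrite('pics/w1c.png',cv2.resize(cv2.imread('pics/w1.png')[140:240,130:350],None,fx=3.6,fy=3.6,interpolation=2))"
```

```text
right edge y -0.034507400217402284 left 0.23237148805628677 mid 0.09893204391944224 len 0.26687888827368905
front edge x at mid 0.5502277161681501 slope deg 0.6402721999191686 sides [np.float64(-0.9122698616416017), np.float64(-0.8457691444591205)]
(255, 159, 21, 46) x 0.5626 0.6236 y 0.1172 0.1448 mid [0.5931 0.1307 0.03  ]
(302, 158, 24, 47) x 0.5614 0.6239 y 0.1762 0.2109 mid [0.5926 0.1932 0.03  ]
(156, 157, 24, 39) x 0.5595 0.6109 y -0.0123 0.0229 mid [0.5852 0.0056 0.03  ]
```

View pics/w1c.png

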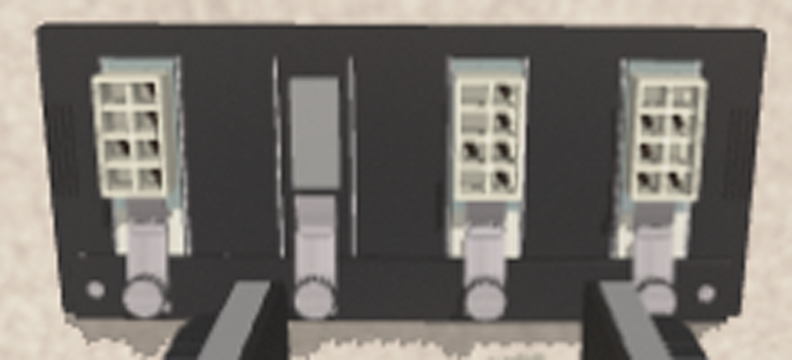

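```bash
python3 - <<'E'
from h import *
import json
s=json.load(open("w1.json"))
for n,(a,b,c,d) in dict(A=(93,74,166,198),B=(455,75,523,201),C=(634,77,707,203)).items():
    q=np.array([(a,b),(c,b),(c,d),(a,d)])/3.6+[130,140]-.36
    W=cast("wrist",q,.030,s);print(n,W.mean(0).round(4),np.ptp(W,axis=0).round(4))
q=np.array([(36,24),(767,32)])/3.6+[130,140]-.36
print(cast("wrist",q,.012,s).round(4))
for n,y in dict(A=.0035,E=.067,B=.1315,C=.195).items(): print(n,proj("top",[[.592,y,.03]]).round(1))
E
```

```text
A [0.587 0.003 0.03 ] [0.0456 0.0301 0.    ]
B [0.5881 0.1312 0.03  ] [0.0461 0.0247 0.    ]
C [0.589 0.196 0.03 ] [0.0463 0.0289 0.    ]
[[ 0.5486 -0.034   0.012 ]
 [ 0.5524  0.2337  0.012 ]]
A [[251.7 180.2]]
E [[230.3 180.7]]
B [[208.6 181.1]]
C [[187.2 181.6]]
```

```bash
python3 -m jog '[[[0.045,-0.009,0.010,0.03,0.6],[0.045,-0.018,0.020,0.06,0.6],[0.045,-0.018,0.02,0.09,0.6],[0.045,-0.018,0.02,0.12,0.6],[0.045,-0.018,0.02,0.15,0.6]]]';python3 -m jog '[[[0.045,0,0,0,0],[0.045,0,0,0,0],[0.045,0,0,0.02,0],[0.045,0,0,0.02,0],[0.045,0,0,0.02,0]]]'
python3 - <<'E'
from h import *
s=state();im=get_image("wrist");cv2.imwrite("pics/w2.png",im)
print(s["tcp_pos"],s["eef_rot"],s["wrist_force"])
for z in(.02,.03): print(proj("wrist",[[.588,.131,.03],[.588,.067,.012]],s))
E
```

```text
t: 2.23
tcp_pos: [0.5886, 0.1306, 0.0881]
eef_rot: [0.0, 0.007, 1.0, 0.0]
wrist_force: [0.6, 0.4, -0.2]
width: 0.0453
t: 2.65
tcp_pos: [0.5896, 0.1291, 0.0709]
eef_rot: [0.001, 0.008, 1.0, 0.0]
wrist_force: [-0.6, 0.6, -1.1]
width: 0.0452
[0.58957969 0.12912919 0.07087271] [5.99097870e-04 8.00477236e-03 9.99967722e-01 3.45897626e-04] [-0.63338143  0.64520493 -1.11687019]
[[251.77907741 208.5133897 ]
 [165.15295698 201.34122864]]
[[251.77907741 208.5133897 ]
 [165.15295698 201.34122864]]
```

View pics/w2.png

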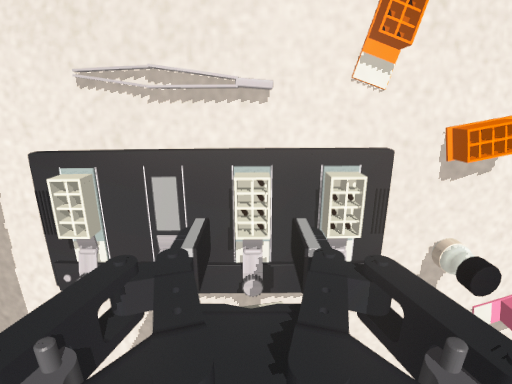

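Block B's top centre is at pixel (252,206), within about 1.5 mm of the prediction. I descend and grip lightly.

```bash
python3 -m jog '[[[0.045,0.002,0.002,0.01,0],[0.045,0.002,0.002,0.02,0],[0.045,0.002,0.002,0.03,0],[0.045,0.002,0.002,0.04,0],[0.045,0.002,0.002,0.044,0]]]';python3 -m jog '[[[0.040,0,0,0,0],[0.04,0,0,0,0],[0.035,0,0,0,0],[0.03,0,0,0,0],[0.03,0,0,0,0]]]'
```

```text
t: 3.12
tcp_pos: [0.5853, 0.1302, 0.0229]
eef_rot: [-0.002, 0.008, 1.0, -0.001]
wrist_force: [0.1, -0.3, 0.0]
width: 0.0446
t: 3.53
tcp_pos: [0.5876, 0.1306, 0.0259]
eef_rot: [0.001, 0.008, 1.0, 0.0]
wrist_force: [0.0, -0.6, -0.6]
width: 0.0301
```

```bash
python3 -m jog '[[[0.027,0,0,0,0],[0.025,0,0,0,0],[0.022,0,0,0,0],[0.02,0,0,0,0],[0.02,0,0,0,0]]]';python3 -m jog '[[[0.02,0,0,0,0],[0.02,0,0,0,0],[0.02,0,0,0,0],[0.02,0,0,0,0],[0.02,0,0,0,0]]]';
```

```text
t: 3.95
tcp_pos: [0.5872, 0.1306, 0.0259]
eef_rot: [0.0, 0.008, 1.0, 0.0]
wrist_force: [-2.0, -0.2, 5.2]
width: 0.0223
t: 4.37
tcp_pos: [0.5872, 0.1305, 0.0259]
eef_rot: [0.0, 0.008, 1.0, 0.0]
wrist_force: [-1.5, 0.6, 6.1]
width: 0.0222
```

```bash
python3 -m jog '[[[0.02,0,0,-0.0005,0],[0.02,0,0,-0.0005,0],[0.02,0,0,-0.0005,0],[0.02,0,0,-0.0005,0],[0.02,0,0,-0.0005,0]]]';python3 -m jog '[[[0.02,0.0005,0,0,0],[0.02,0.001,0,0,0],[0.02,0.001,0,0,0],[0.02,0.001,0,0,0],[0.02,0.001,0,0,0]]]';
```

```text
t: 4.78
tcp_pos: [0.5872, 0.1306, 0.0259]
eef_rot: [0.0, 0.008, 1.0, 0.0]
wrist_force: [-0.5, 0.1, 3.6]
width: 0.0223
t: 5.2
tcp_pos: [0.5872, 0.1306, 0.0259]
eef_rot: [0.001, 0.008, 1.0, 0.0]
wrist_force: [4.3, 1.0, -1.1]
width: 0.0225
```

```bash
python3 -m jog '[[[0.02,0.0002,0,0,0],[0.02,0.0004,0,0,0],[0.02,0.0004,0,0,0],[0.02,0.0004,0,0,0],[0.02,0.0004,0,0,0]]]'
```

```text
t: 5.62
tcp_pos: [0.5871, 0.1306, 0.0259]
eef_rot: [0.002, 0.008, 1.0, 0.0]
wrist_force: [5.0, 0.9, -2.7]
width: 0.0223
```

B held at 5 N without moving, so its clip is sound. I release it and go to C.

```bash
python3 -m jog '[[[0.02,-0.0014,0,0,0],[0.03,-0.0014,0,0,0],[0.045,-0.0014,0,0,0],[0.045,-0.0014,0,0,0],[0.045,-0.0014,0,0,0]]]';python3 -m jog '[[[0.045,0,0,0,0],[0.045,0,0,-0.010,0],[0.045,0,0,-0.02,0],[0.045,0,0,-0.03,0],[0.045,0,0,-0.035,0]]]';python3 -m jog '[[[0.045,-0.001,0.03,0,0],[0.045,-0.001,0.05,0,0],[0.045,-0.001,0.065,0,0],[0.045,-0.001,0.065,0,0],[0.045,-0.001,0.065,0,0]]]'
python3 - <<'E'
from h import *
s=state();im=get_image("wrist")
c=im[100:260,130:400].copy()
for p in proj("wrist",[[.589,.196,.03],[.588,.131,.03]],s): print(p); cv2.circle(c,tuple(int(v) for v in p-[130,100]),2,(0,0,255),-1)
cv2.imwrite("pics/w3.png",cv2.resize(c,None,fx=2.5,fy=2.5))
print(s["tcp_pos"],s["eef_rot"],s["wrist_force"])
E
```

```text
t: 6.03
tcp_pos: [0.5855, 0.1306, 0.0252]
eef_rot: [-0.001, 0.008, 1.0, -0.0]
wrist_force: [-0.2, -0.2, -0.3]
width: 0.0448
t: 6.45
tcp_pos: [0.5886, 0.1308, 0.0634]
eef_rot: [0.002, 0.008, 1.0, 0.001]
wrist_force: [-0.2, -0.4, 0.6]
width: 0.0449
t: 6.87
tcp_pos: [0.5889, 0.1966, 0.061]
eef_rot: [0.0, 0.007, 1.0, 0.0]
wrist_force: [0.1, -0.2, -0.2]
width: 0.0449
[248.09547701 216.39712759]
[147.38950672 215.97376536]
[0.58888569 0.19658651 0.06104432] [3.92010996e-05 6.93788777e-03 9.99975932e-01 6.82157080e-06] [ 0.05478207 -0.16894104 -0.15939856]
```

View pics/w3.png

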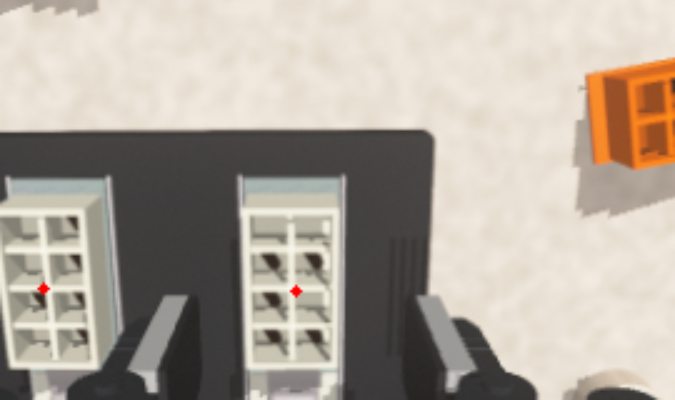

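C's block centre is about 1.3 mm to −y of the marker, and B still sits flush with its neighbour. I correct and descend on C.

```bash
python3 -m jog '[[[0.045,0.001,-0.0015,0.01,0],[0.045,0.001,-0.0015,0.02,0],[0.045,0.001,-0.0015,0.03,0],[0.045,0.001,-0.0015,0.0345,0],[0.035,0.001,-0.0015,0.0345,0]]]';python3 -m jog '[[[0.03,0,0,0,0],[0.027,0,0,0,0],[0.024,0,0,0,0],[0.02,0,0,0,0],[0.02,0,0,0,0]]]';python3 -m jog '[[[0.02,0,0,-0.0007,0],[0.02,0,0,-0.0007,0],[0.02,0,0,-0.0007,0],[0.02,0,0,-0.0007,0],[0.02,0,0,-0.0007,0]]]'
```

```text
t: 7.33
tcp_pos: [0.5862, 0.1926, 0.0237]
eef_rot: [-0.002, 0.009, 1.0, -0.001]
wrist_force: [-0.2, 0.6, 0.8]
width: 0.0355
t: 7.75
tcp_pos: [0.5885, 0.1943, 0.0269]
eef_rot: [0.0, 0.008, 1.0, 0.0]
wrist_force: [-0.1, 0.3, 1.6]
width: 0.0223
t: 8.17
tcp_pos: [0.5885, 0.1943, 0.027]
eef_rot: [0.0, 0.008, 1.0, 0.0]
wrist_force: [2.9, 1.2, -3.3]
width: 0.0222
```

```bash
python3 -m jog '[[[0.02,0.0003,0,0.0004,0],[0.02,0.0006,0,0.0004,0],[0.02,0.0006,0,0.0004,0],[0.02,0.0006,0,0.0004,0],[0.02,0.0006,0,0.0004,0]]]'
```

```text
t: 8.58
tcp_pos: [0.5885, 0.1944, 0.0269]
eef_rot: [0.001, 0.008, 1.0, 0.0]
wrist_force: [3.0, 1.7, -2.6]
width: 0.0221
```

```bash
python3 -m jog '[[[0.02,0.0003,0,0.0002,0],[0.02,0.0005,0,0.0002,0],[0.02,0.0005,0,0.0002,0],[0.02,0.0005,0,0.0002,0],[0.02,0.0005,0,0.0002,0]]]'
```

```text
t: 9.0
tcp_pos: [0.5884, 0.1943, 0.0269]
eef_rot: [0.001, 0.008, 1.0, 0.0]
wrist_force: [5.5, 1.9, -2.6]
width: 0.0222
```

C held at 5.5 N, so its clip is sound too. By elimination A has the weak clip, and I'll confirm that with a tug.

```bash
python3 -m jog '[[[0.02,-0.0011,0,0,0],[0.03,-0.0011,0,0,0],[0.045,-0.0011,0,0,0],[0.045,-0.0011,0,0,0],[0.045,-0.0011,0,0,0]]]';python3 -m jog '[[[0.045,0,0,0,0],[0.045,0,0,-0.010,0],[0.045,0,0,-0.02,0],[0.045,0,0,-0.03,0],[0.045,0,0,-0.04,0]]]';python3 -m jog '[[[0.045,0,-0.04,0,0],[0.045,0,-0.08,0,0],[0.045,0.001,-0.12,0,0],[0.045,0.001,-0.16,0,0],[0.045,0.001,-0.1915,0,0]]]';python3 -m jog '[[[0.045,0,0,0,0],[0.045,0,0,0,0],[0.045,0,0,0,0],[0.045,0,0,0,0],[0.045,0,0,0,0]]]'
python3 - <<'E'
from h import *
s=state();im=get_image("wrist")
c=im[100:260,130:400].copy()
for p in proj("wrist",[[.587,.003,.03],[.587,.067,.012]],s): print(p); cv2.circle(c,tuple(int(v) for v in p-[130,100]),2,(0,0,255),-1)
cv2.imwrite("pics/w4.png",cv2.resize(c,None,fx=2.5,fy=2.5))
print(s["tcp_pos"],s["eef_rot"],s["wrist_force"])
E
```

```text
t: 9.42
tcp_pos: [0.5867, 0.1934, 0.0258]
eef_rot: [-0.001, 0.008, 1.0, -0.001]
wrist_force: [-0.2, 0.4, -0.2]
width: 0.045
t: 9.83
tcp_pos: [0.5887, 0.1941, 0.0682]
eef_rot: [0.001, 0.008, 1.0, 0.0]
wrist_force: [0.4, -0.2, 0.4]
width: 0.0451
t: 10.25
tcp_pos: [0.5842, -0.0016, 0.0681]
eef_rot: [0.001, 0.01, 1.0, -0.001]
wrist_force: [-0.6, -0.2, -0.3]
width: 0.0452
t: 10.67
tcp_pos: [0.5842, 0.0052, 0.0667]
eef_rot: [0.0, 0.006, 1.0, 0.001]
wrist_force: [0.5, -0.1, -0.9]
width: 0.0452
[245.65610257 217.01906648]
[333.95068651 206.49559195]
[0.58423139 0.00524055 0.06665243] [2.09913658e-04 6.42549192e-03 9.99979138e-01 6.25763566e-04] [ 0.49054353 -0.05440378 -0.88482453]
```

View pics/w4.png

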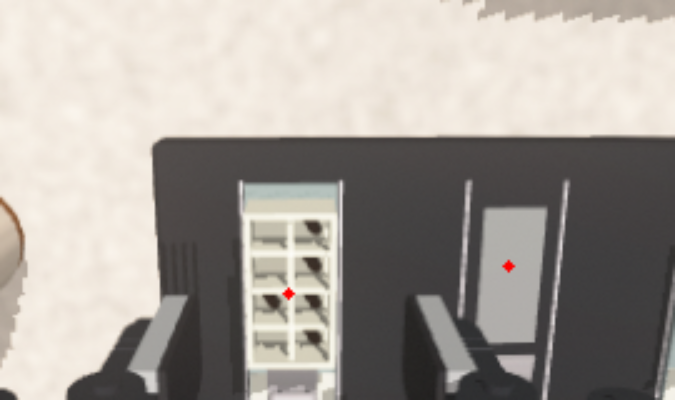

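A's block lies within 0.5 mm of prediction. I descend on A.

```bash
python3 -m jog '[[[0.045,-0.0025,-0.0015,0.01,0],[0.045,-0.0025,-0.0015,0.02,0],[0.045,-0.0025,-0.0015,0.03,0],[0.045,-0.0025,-0.0015,0.04,0],[0.035,-0.0025,-0.0015,0.04,0]]]';python3 -m jog '[[[0.03,0,0,0,0],[0.027,0,0,0,0],[0.024,0,0,0,0],[0.02,0,0,0,0],[0.02,0,0,0,0]]]';python3 -m jog '[[[0.02,0,0,-0.0005,0],[0.02,0,0,-0.0005,0],[0.02,0,0,-0.0005,0],[0.02,0,0,-0.0005,0],[0.02,0,0,-0.0005,0]]]'
```

```text
t: 11.13
tcp_pos: [0.5836, 0.0011, 0.023]
eef_rot: [-0.003, 0.008, 1.0, -0.0]
wrist_force: [-0.2, 0.0, -0.2]
width: 0.0357
t: 11.55
tcp_pos: [0.5865, 0.0012, 0.0267]
eef_rot: [0.0, 0.008, 1.0, 0.0]
wrist_force: [0.1, 1.3, -1.5]
width: 0.0224
t: 11.97
tcp_pos: [0.5866, 0.0012, 0.0269]
eef_rot: [0.0, 0.008, 1.0, 0.0]
wrist_force: [0.5, 0.3, -2.2]
width: 0.0223
```

```bash
python3 -m jog '[[[0.02,0.0004,0,0.0003,0],[0.02,0.0008,0,0.0003,0],[0.02,0.0012,0,0.0003,0],[0.02,0.0014,0,0.0003,0],[0.02,0.0014,0,0.0003,0]]]'
```

```text
t: 12.38
tcp_pos: [0.5853, 0.0008, 0.0267]
eef_rot: [0.0, 0.008, 1.0, -0.0]
wrist_force: [0.7, 0.1, -1.0]
width: 0.0222
```

A moved 1.3 mm with under 1 N, so it is the weak one. I draw it out.

```bash
python3 -m jog '[[[0.02,0.006,0,0,0],[0.02,0.013,0,0,0],[0.02,0.021,0,0,0],[0.02,0.028,0,0,0],[0.02,0.033,0,0,0]]]';python3 -m jog '[[[0.02,0,0,0,0],[0.02,0,0,0,0],[0.02,0,0,0,0],[0.02,0,0,0,0],[0.02,0,0,0,0]]]'
python3 - <<'E'
from h import *
s=state();im=get_image("wrist")
print(s["tcp_pos"],s["eef_rot"],s["wrist_force"])
cv2.imwrite("pics/w5.png",im)
E
```

```text
t: 12.8
tcp_pos: [0.5504, 0.0015, 0.0266]
eef_rot: [-0.001, 0.008, 1.0, 0.0]
wrist_force: [0.5, 0.3, -0.1]
width: 0.022
t: 13.22
tcp_pos: [0.5514, 0.0017, 0.0266]
eef_rot: [-0.001, 0.008, 1.0, 0.0]
wrist_force: [-2.7, 0.4, 5.0]
width: 0.0222
[0.55144487 0.00169627 0.02660174] [-8.66032570e-04  8.29085423e-03  9.99965251e-01  9.53411802e-05] [-2.73411909  0.43562506  4.95396385]
```

View pics/w5.png

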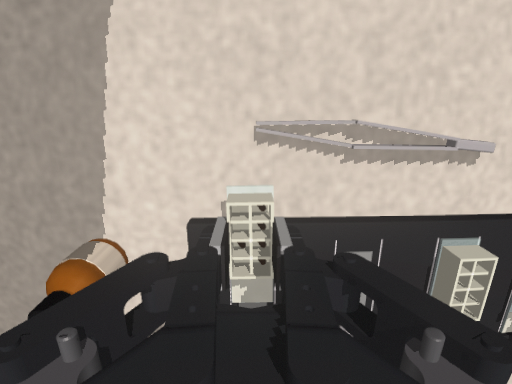

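A is clear of its clip (block at (250,240), 35 mm out). I lift 10 mm, carry it sideways to the empty bay and look.

```bash
python3 -m jog '[[[0.02,0,0,-0.005,0],[0.02,0,0,-0.01,0],[0.02,0,0,-0.012,0],[0.02,0,0.01,-0.012,0],[0.02,0,0.022,-0.012,0]]]';python3 -m jog '[[[0.02,0,0.012,0,0],[0.02,0,0.024,0,0],[0.02,0,0.036,0,0],[0.02,0,0.0425,0,0],[0.02,0,0.0425,0,0]]]';python3 -m jog '[[[0.02,0,0,0,0],[0.02,0,0,0,0],[0.02,0,0,0.003,0],[0.02,0,0,0.006,0],[0.02,0,0,0.006,0]]]'
python3 - <<'E'
from h import *
s=state();im=get_image("wrist")
print(s["tcp_pos"],s["eef_rot"],s["wrist_force"])
cv2.imwrite("pics/w6.png",cv2.resize(im[150:320,130:400],None,fx=2.9,fy=2.9,interpolation=2))
E
```

```text
t: 13.68
tcp_pos: [0.5529, 0.0231, 0.039]
eef_rot: [0.001, 0.01, 1.0, -0.0]
wrist_force: [-0.6, 0.5, 0.1]
width: 0.0222
t: 14.1
tcp_pos: [0.5529, 0.0698, 0.0383]
eef_rot: [-0.0, 0.006, 1.0, 0.001]
wrist_force: [0.1, 0.4, -0.1]
width: 0.0222
t: 14.52
tcp_pos: [0.5524, 0.0651, 0.0318]
eef_rot: [-0.001, 0.009, 1.0, -0.0]
wrist_force: [-0.5, -0.1, -0.5]
width: 0.022
[0.55237831 0.06510488 0.03180203] [-7.32811509e-04  8.98705593e-03  9.99959288e-01 -3.42623471e-04] [-0.47468223 -0.0857638  -0.48495749]
```

View pics/w6.png

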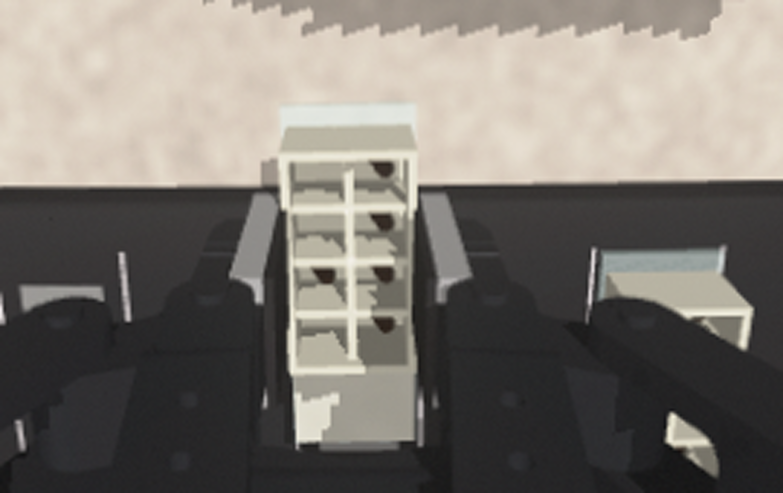

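```bash
python3 - <<'E'
from h import *
s=state()
f=lambda q:np.array(q)/2.9+[130,150]
print("rails",cast("wrist",f([(124,255),(127,318),(597,250),(590,318)]),.013,s)[:,:2].round(4))
print("glass",cast("wrist",f([(281,105),(415,105)]),.019,s)[:,:2].round(4))
print("block top",cast("wrist",f([(281,152),(415,152),(293,370),(413,370)]),.035,s)[:,:2].round(4))
print("pads",cast("wrist",f([(275,195),(425,195)]),.035,s)[:,:2].round(4))
im=get_image("wrist")
cv2.imwrite("pics/w7.png",cv2.resize(im[180:300,190:320],None,fx=5,fy=5,interpolation=2))
E
```

```text
rails [[0.5612 0.0186]
 [0.5761 0.0178]
 [0.5619 0.1181]
 [0.5779 0.1178]]
glass [[0.5274 0.0536]
 [0.5279 0.0792]]
block top [[0.5315 0.0548]
 [0.5319 0.0779]
 [0.5748 0.0552]
 [0.5752 0.0778]]
pads [[0.5394 0.0534]
 [0.5399 0.0797]]
```

View pics/w7.png

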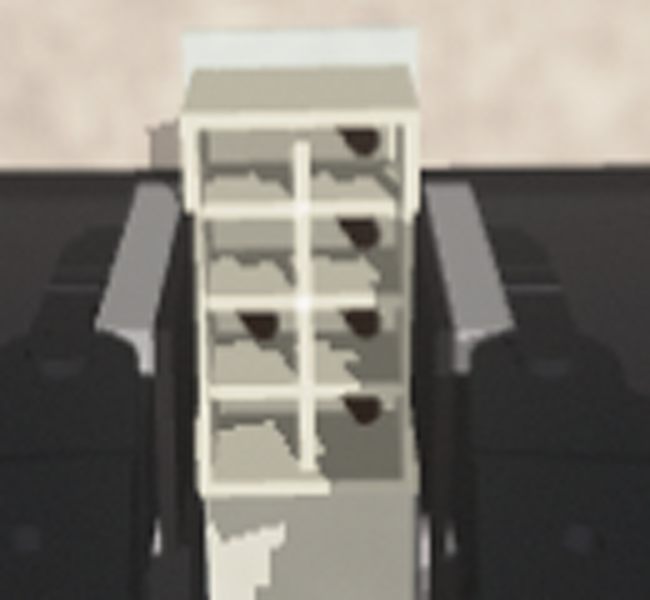

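Against the neighbouring bays' rails, the slide sits about 1.5–2 mm to −y of the empty bay's centre and is square to it. I shift +1.5 mm and lower it onto the plate.

```bash
python3 -m jog '[[[0.02,0,0.0015,0,0],[0.02,0,0.0015,0.001,0],[0.02,0,0.0015,0.0025,0],[0.02,0,0.0015,0.004,0],[0.02,0,0.0015,0.0045,0]]]';python3 -m jog '[[[0.02,0,0,0,0],[0.02,0,0,0,0],[0.02,0,0,0,0],[0.02,0,0,0,0],[0.02,0,0,0,0]]]'
```

```text
t: 15.03
tcp_pos: [0.5529, 0.0677, 0.0278]
eef_rot: [-0.0, 0.008, 1.0, -0.0]
wrist_force: [-0.7, -0.2, -0.6]
width: 0.0219
t: 15.45
tcp_pos: [0.5532, 0.0676, 0.0281]
eef_rot: [0.0, 0.008, 1.0, 0.0]
wrist_force: [-0.2, 0.3, -0.7]
width: 0.0224
```

```bash
python3 -m jog '[[[0.02,0,-0.0005,0.0004,0],[0.02,0,-0.0005,0.0008,0],[0.02,0,-0.0005,0.001,0],[0.02,0,-0.0005,0.001,0],[0.02,0,-0.0005,0.001,0]]]';python3 -m jog '[[[0.02,-0.001,0,0,0],[0.02,-0.002,0,0,0],[0.02,-0.003,0,0,0],[0.02,-0.004,0,0,0],[0.02,-0.005,0,0,0]]]'
```

```text
t: 15.87
tcp_pos: [0.553, 0.0671, 0.027]
eef_rot: [-0.0, 0.008, 1.0, -0.0]
wrist_force: [0.4, -0.4, 0.4]
width: 0.0226
t: 16.28
tcp_pos: [0.5582, 0.067, 0.0271]
eef_rot: [0.0, 0.008, 1.0, -0.0]
wrist_force: [0.0, -0.1, 0.2]
width: 0.0225
```

```bash
python3 -m jog '[[[0.02,-0.002,0,0,0],[0.02,-0.004,0,0,0],[0.02,-0.006,0,0,0],[0.02,-0.008,0,0,0],[0.02,-0.01,0,0,0]]]';python3 -m jog '[[[0.02,-0.001,0,0,0],[0.02,-0.002,0,0,0],[0.02,-0.003,0,0,0],[0.02,-0.004,0,0,0],[0.02,-0.005,0,0,0]]]'
```

```text
t: 16.7
tcp_pos: [0.5684, 0.0669, 0.0271]
eef_rot: [0.0, 0.008, 1.0, -0.0]
wrist_force: [-0.8, -0.4, -0.2]
width: 0.0219
t: 17.12
tcp_pos: [0.5731, 0.0667, 0.027]
eef_rot: [-0.0, 0.008, 1.0, -0.0]
wrist_force: [0.2, -0.6, -0.3]
width: 0.0224
```

```bash
python3 -m jog '[[[0.02,-0.001,0,0,0],[0.02,-0.002,0,0,0],[0.02,-0.003,0,0,0],[0.02,-0.004,0,0,0],[0.02,-0.005,0,0,0]]]'; python3 -m jog '[[[0.02,-0.0005,0,0,0],[0.02,-0.001,0,0,0],[0.02,-0.001,0,0,0],[0.02,-0.001,0,0,0],[0.02,-0.001,0,0,0]]]'
```

```text
t: 17.53
tcp_pos: [0.5756, 0.0667, 0.0266]
eef_rot: [-0.003, 0.008, 1.0, -0.0]
wrist_force: [-7.3, 0.6, 4.2]
width: 0.0221
t: 17.95
tcp_pos: [0.5756, 0.0667, 0.0266]
eef_rot: [-0.004, 0.008, 1.0, 0.0]
wrist_force: [-6.6, -0.7, 5.9]
width: 0.0224
```

```bash
python3 -m jog '[[[0.02,-0.0005,0,-0.0005,0],[0.02,-0.001,0,-0.0005,0],[0.02,-0.0015,0,-0.0005,0],[0.02,-0.0015,0,-0.0005,0],[0.02,-0.0015,0,-0.0005,0]]]'
```

```text
t: 18.37
tcp_pos: [0.576, 0.0667, 0.0267]
eef_rot: [-0.005, 0.008, 1.0, -0.0]
wrist_force: [-7.9, -0.6, 5.5]
width: 0.022
```

```bash
python3 -m jog '[[[0.02,-0.0005,0,-0.0004,0],[0.02,-0.001,0,-0.0004,0],[0.02,-0.0015,0,-0.0004,0],[0.02,-0.0015,0,-0.0004,0],[0.02,-0.0015,0,-0.0004,0]]]'; python3 -m jog '[[[0.02,-0.0005,0,0,0],[0.02,-0.001,0,0,0],[0.02,-0.001,0,0,0],[0.02,-0.001,0,0,0],[0.02,-0.001,0,0,0]]]'
```

```text
t: 18.78
tcp_pos: [0.5761, 0.0667, 0.0267]
eef_rot: [-0.006, 0.008, 1.0, -0.0]
wrist_force: [-9.7, -0.3, 6.8]
width: 0.0223
t: 19.2
tcp_pos: [0.5761, 0.0667, 0.0267]
eef_rot: [-0.008, 0.008, 1.0, -0.0]
wrist_force: [-12.1, 0.3, 7.1]
width: 0.022
```

```bash
python3 -m jog '[[[0.02,0,0,-0.0005,0],[0.02,0,0,-0.001,0],[0.02,0,0,-0.0015,0],[0.02,0,0,-0.0015,0],[0.02,-0.0005,0,-0.0015,0]]]'; python3 -m jog '[[[0.02,-0.0005,0,0,0],[0.02,-0.001,0,0,0],[0.02,-0.001,0,0,0],[0.02,-0.001,0,0,0],[0.02,-0.001,0,0,0]]]'
```

```text
t: 19.62
tcp_pos: [0.5765, 0.0666, 0.0272]
eef_rot: [-0.007, 0.008, 1.0, -0.0]
wrist_force: [-10.5, -0.2, 2.9]
width: 0.0224
t: 20.03
tcp_pos: [0.5766, 0.0666, 0.0272]
eef_rot: [-0.009, 0.008, 1.0, -0.0]
wrist_force: [-11.2, 0.6, 4.4]
width: 0.0223
```

```bash
python3 -m jog '[[[0.02,-0.0005,0,-0.0005,0],[0.02,-0.001,0,-0.001,0],[0.02,-0.0015,0,-0.001,0],[0.02,-0.0015,0,-0.001,0],[0.02,-0.0015,0,-0.001,0]]]'; python3 -m jog '[[[0.02,-0.0005,0,0,0],[0.02,-0.001,0,0,0],[0.02,-0.001,0,0,0],[0.02,-0.001,0,0,0],[0.02,-0.001,0,0,0]]]'
```

```text
t: 20.45
tcp_pos: [0.5788, 0.0665, 0.0277]
eef_rot: [-0.008, 0.008, 1.0, -0.0]
wrist_force: [-8.1, -0.9, -1.1]
width: 0.0224
t: 20.87
tcp_pos: [0.5797, 0.0665, 0.0276]
eef_rot: [-0.008, 0.008, 1.0, -0.0]
wrist_force: [-8.7, 0.7, -0.1]
width: 0.0222
```

It is sliding in under the clip at about 8.5 N. I continue.

```bash
python3 -m jog '[[[0.02,-0.001,0,0,0],[0.02,-0.002,0,0,0],[0.02,-0.003,0,0,0],[0.02,-0.0035,0,0,0],[0.02,-0.0035,0,0,0]]]'; python3 -m jog '[[[0.02,-0.0005,0,0,0],[0.02,-0.001,0,0,0],[0.02,-0.0015,0,0,0],[0.02,-0.002,0,0,0],[0.02,-0.002,0,0,0]]]'
```

```text
t: 21.28
tcp_pos: [0.5833, 0.0663, 0.0276]
eef_rot: [-0.008, 0.008, 1.0, -0.0]
wrist_force: [-8.4, -0.6, -0.1]
width: 0.0225
t: 21.7
tcp_pos: [0.5853, 0.0663, 0.0276]
eef_rot: [-0.008, 0.008, 1.0, -0.0]
wrist_force: [-8.5, -0.4, -1.0]
width: 0.022
```

```bash
python3 -m jog '[[[0.02,-0.0005,0,0,0],[0.02,-0.001,0,0,0],[0.02,-0.0015,0,0,0],[0.02,-0.0015,0,0,0],[0.02,-0.0015,0,0,0]]]'; python3 -m jog '[[[0.02,-0.0005,0,0,0],[0.02,-0.001,0,0,0],[0.02,-0.001,0,0,0],[0.02,-0.001,0,0,0],[0.02,-0.001,0,0,0]]]'
```

```text
t: 22.12
tcp_pos: [0.5869, 0.0663, 0.0275]
eef_rot: [-0.008, 0.008, 1.0, -0.0]
wrist_force: [-7.8, -0.6, -1.0]
width: 0.0221
t: 22.53
tcp_pos: [0.5876, 0.0662, 0.0275]
eef_rot: [-0.008, 0.008, 1.0, -0.0]
wrist_force: [-9.0, 0.1, -1.2]
width: 0.0225
```

```bash
python3 -m jog '[[[0.02,-0.0005,0,0,0],[0.02,-0.001,0,0,0],[0.02,-0.001,0,0,0],[0.02,-0.001,0,0,0],[0.02,-0.001,0,0,0]]]'; python3 -m jog '[[[0.02,-0.0005,0,0,0],[0.02,-0.001,0,0,0],[0.02,-0.001,0,0,0],[0.02,-0.001,0,0,0],[0.02,-0.001,0,0,0]]]'
```

```text
t: 22.95
tcp_pos: [0.5876, 0.0662, 0.0274]
eef_rot: [-0.009, 0.008, 1.0, -0.0]
wrist_force: [-10.2, -0.7, 1.1]
width: 0.0223
t: 23.37
tcp_pos: [0.5876, 0.0663, 0.0273]
eef_rot: [-0.01, 0.008, 1.0, -0.0]
wrist_force: [-12.3, -0.0, 2.7]
width: 0.0223
```

```bash
python3 -m jog '[[[0.02,-0.0005,0,-0.0005,0],[0.02,-0.001,0,-0.001,0],[0.02,-0.0015,0,-0.001,0],[0.02,-0.002,0,-0.001,0],[0.02,-0.002,0,-0.001,0]]]'; python3 -m jog '[[[0.02,-0.0005,0,0,0],[0.02,-0.001,0,0,0],[0.02,-0.0015,0,0,0],[0.02,-0.0015,0,0,0],[0.02,-0.0015,0,0,0]]]'
```

```text
t: 23.78
tcp_pos: [0.5878, 0.0663, 0.0276]
eef_rot: [-0.012, 0.008, 1.0, -0.0]
wrist_force: [-14.3, -1.1, 4.2]
width: 0.0223
t: 24.2
tcp_pos: [0.5878, 0.0662, 0.0275]
eef_rot: [-0.014, 0.008, 1.0, -0.0]
wrist_force: [-16.2, 0.6, 5.7]
width: 0.0222
```

It is stopped against the ledge at x≈0.588, where home was expected, and the force rises without motion. I unwind the push before releasing.

```bash
python3 -m jog '[[[0.02,0.001,0,0,0],[0.02,0.002,0,0,0],[0.02,0.003,0,0,0],[0.02,0.004,0,0,0],[0.02,0.004,0,0,0]]]'; python3 -m jog '[[[0.02,0.001,0,0.0005,0],[0.02,0.002,0,0.001,0],[0.02,0.003,0,0.001,0],[0.02,0.003,0,0.001,0],[0.02,0.003,0,0.001,0]]]'
```

```text
t: 24.62
tcp_pos: [0.5878, 0.0663, 0.0279]
eef_rot: [-0.009, 0.008, 1.0, -0.0]
wrist_force: [-10.0, 0.0, -2.6]
width: 0.0225
t: 25.03
tcp_pos: [0.5876, 0.0663, 0.0277]
eef_rot: [-0.006, 0.008, 1.0, -0.0]
wrist_force: [-5.3, 0.1, -3.3]
width: 0.0227
```

```bash
python3 -m jog '[[[0.02,0.001,0,0.0005,0],[0.02,0.002,0,0.001,0],[0.02,0.0025,0,0.0015,0],[0.02,0.0025,0,0.0015,0],[0.02,0.0025,0,0.0015,0]]]'
```

```text
t: 25.45
tcp_pos: [0.5876, 0.0663, 0.0274]
eef_rot: [-0.004, 0.008, 1.0, -0.0]
wrist_force: [-5.8, -0.6, -3.3]
width: 0.0222
```

```bash
python3 -m jog '[[[0.02,0.001,0,0,0],[0.024,0.002,0,0,0],[0.03,0.002,0,0,0],[0.038,0.002,0,0,0],[0.045,0.002,0,0,0]]]'; python3 -m jog '[[[0.045,0,0,-0.01,0],[0.045,0,0,-0.02,0],[0.045,0,0,-0.03,0],[0.045,0,0,-0.045,0],[0.045,0,0,-0.06,0]]]'; python3 -m jog '[[[0.045,0.02,0,-0.03,0],[0.045,0.03,0,-0.06,0],[0.045,0.03,0,-0.09,0],[0.045,0.03,0,-0.12,0],[0.045,0.03,0,-0.12,0]]]'; python3 -m jog '[[[0.045,0,0,0,0],[0.045,0,0,0,0],[0.045,0,0,0,0],[0.045,0,0,0,0],[0.045,0,0,0,0]]]'
python3 - <<'E'
from h import *
s=state();im=get_image("wrist");print(s["tcp_pos"],s["eef_rot"])
p=proj("wrist",[[.5,.23,.012],[.67,.23,.012],[.5,-.04,.012],[.67,-.04,.012]],s);print(p)
a=np.clip(p.min(0)-10,0,None).astype(int);b=p.max(0).astype(int)+10;print(a,b)
c=im[a[1]:b[1],a[0]:b[0]];k=780/c.shape[1];cv2.imwrite("pics/w8.png",cv2.resize(c,None,fx=k,fy=k,interpolation=2));print(k)
E
```

```text
t: 25.87
tcp_pos: [0.5923, 0.0666, 0.0307]
eef_rot: [0.003, 0.008, 1.0, 0.0]
wrist_force: [-0.0, -0.7, 0.3]
width: 0.0451
t: 26.28
tcp_pos: [0.5896, 0.0665, 0.0908]
eef_rot: [0.001, 0.008, 1.0, 0.0]
wrist_force: [0.2, -0.4, -0.5]
width: 0.0451
t: 26.7
tcp_pos: [0.5643, 0.0674, 0.2178]
eef_rot: [0.008, 0.009, 1.0, 0.002]
wrist_force: [1.4, 0.1, 0.2]
width: 0.0451
t: 27.12
tcp_pos: [0.5581, 0.0668, 0.2076]
eef_rot: [-0.001, 0.008, 1.0, -0.0]
wrist_force: [-0.2, 0.4, -0.3]
width: 0.0452
[0.5581444  0.06683094 0.20756029] [-1.34474358e-03  8.31783530e-03  9.99964399e-01 -4.52829618e-04]
[[386.95423385 116.29008815]
 [373.12209802 247.0140621 ]
 [158.01947478 119.56975183]
 [171.09686744 250.51617402]]
[148 106] [396 260]
3.1451612903225805
```

View pics/w8.png

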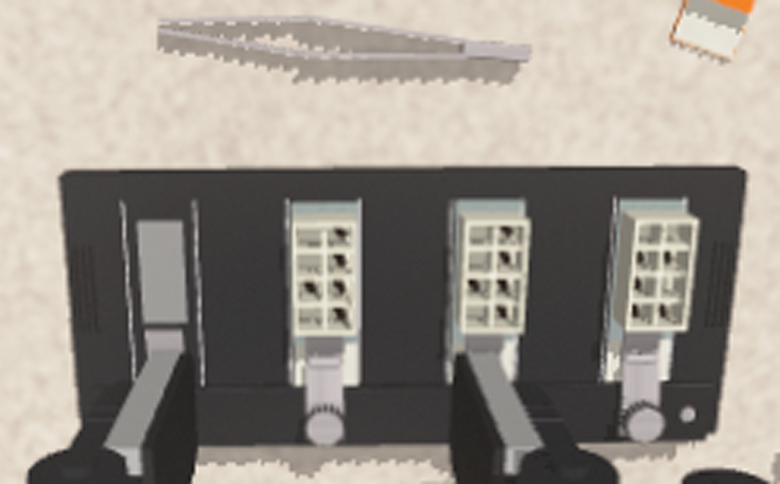

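The moved slide's glass front edge (row 203) lines up with B's (201) and C's (199), and it lies between its rails under the clip. Bay A is empty and the tweezers are undisturbed.

```bash
python3 -c "
from bench import *
print(job_done(), state()['t'])"
```

```text
the job is handed in; nothing more can be done
the job is handed in; nothing more can be done
```

The slide with the weak clip is now in the bay that was empty, pushed home against the stop ledge. The job was handed in at about 27 s of the 72 s allowed.

- **Finding the weak clip:** I tugged all three slides. The two at y = +32 and +96 mm held at 5.0 and 5.5 N without moving, slightly under the suggested 6 N. The one at y = −96 mm slipped with under 1 N on the reading, which is lower than the stated 1.5–2.5 N. It was the only slide that moved.
- **Moving it:** I drew it out flat by 35 mm, carried it to the y = −32 mm bay, and slid it under the clip at about 8.5 N. The push peaked at about 12 N when it stuck briefly at the contact line.
- **Seating:** It stopped at x = 0.588 m, within about 0.5 mm of where the other slides indicated home. The force there rose to 16 N with no further motion. I then eased off, opened the fingers and moved clear.
- **Last picture:** The moved slide lines up with the two firm slides to within about 1 mm, between its rails and under its clip. The tweezers had not moved. I did not take a final picture covering the other things on the desk.
- **Disagreement:** The camera and the gripper readings differed sideways by 1–2 mm, so I placed the slide at a value between them. It went in without side load.

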